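Ring for the jury and show the disputed bull

TASK

A shot on the five-bull target card is in dispute: press the plunger of the desk bell down to call the jury and let it spring back, leaving the bell standing where it is, then point at the middle bull of the card with five bulls. Point by holding the shut fingertips straight above the middle of that black disc, about two centimetres over the card, for at least two seconds, and finish still pointing there. Do not touch any of the three piles of cards, do not lift or drag the bell, and leave everything else on the table alone.

Things in the scene. Friction and masses are not known exactly. Their poses are not given: they have to be found in the camera images.
- five_card: fixed pile of buff target cards, 100 mm (x) by 150 mm (y), 12 mm high, origin at the centre of its underside, z up; the top card has five black bulls 30 mm across: one in the middle and four at x = +-30, y = +-50 mm
- middle_bull (a point): centre of the middle bull of the five-bull card, on the pile's top face (12.6 mm above the table); z up
- six_card: fixed pile of buff target cards, 100 mm (x) by 150 mm (y), 12 mm high, origin at the centre of its underside, z up; the top card has six black bulls 30 mm across in two rows of three; not the card in dispute
- single_card: fixed pile of buff target cards, 100 mm (x) by 150 mm (y), 12 mm high, origin at the centre of its underside, z up; the top card has one large black bull 64 mm across; not the card in dispute
- bell: loose desk bell, 84 mm across: black base, steel dome up to 42 mm above the table, steel plunger button standing out of the middle of the dome; origin at the centre of its underside, z up
- bell_top (a point): centre of the top face of the bell's plunger button (18 mm across), 58 mm above the table when up; it moves with the plunger
- bell_plunger (a joint): how far the bell's plunger is pressed down, m: 0 up, 0.006 fully down (the bell rings from 0.0045 on); a spring of 1.5 N at the start of the stroke and 5 N at the bottom brings it back up
- gauge: bystander: brass plug gauge standing upright: foot disc 26 mm across, 52 mm tall; loose, origin at the centre of its underside
- loupe: bystander: round stand magnifier, clear foot and black rim, 44 mm across, 34 mm tall; loose, origin at the centre of its underside
- mouse: bystander: black computer mouse, 105 x 60 x 34 mm; loose, origin at the centre of its underside
- stapler: bystander: black and grey stapler, 130 x 34 mm, about 52 mm tall; loose, origin at the centre of its underside
- marker: bystander: yellow marker pen with white cap, lying along its own x, 140 mm long, 15 mm thick; loose, origin at the centre of its underside
- mug: bystander: white mug, 80 mm across, 95 mm tall, handle at its +y; loose, origin at the centre of its underside
- pen_cup: bystander: dark steel pen cup, 76 mm across, 100 mm tall, pens up to 155 mm; loose, origin at the centre of its underside
Things that resemble listed ones, but are neither listed nor needed, are in the scene too. What is shaped like the bell but blue, pink or turquoise is not meant.

How it is judged (in metres and radians):
On the way, in this order (a step that is already met when the one before it is completed fails the run):
1. the bell's plunger is pressed down (value of joint bell_plunger above 0.0045 m).
2. the plunger is back up and the fingertips dwell just above the middle bull of the five-bull card (horizontal distance between the grasp point and middle_bull below 0.015 m and z of the grasp point in the frame of middle_bull between 0.019 and 0.065 m and value of joint bell_plunger below 0.002 m), for 1.5 s.
At the end, for the whole second after the job is handed in: Still pointing: the grasp point between the pads (some 19 mm behind the fingertips) is within 15 mm sideways of the middle bull and 19 to 65 mm above it; plunger up (under 2 mm), bell at rest within 20 mm of its place, each bystander within 10 mm (all of step 2 and distance of bell from where it was at the start of the episode below 0.02 m and linear speed of bell below 0.02 m/s and distance of each of gauge, loupe, mouse, stapler, marker, mug, pen_cup from where it was at the start of the episode below 0.01 m); the robot touches nothing.
It fails at once if a pile of target cards is touched (contact force between any of the fingers, the arm and five_card above 0.3 N or contact force between any of the fingers, the arm and six_card above 0.3 N or contact force between any of the fingers, the arm and single_card above 0.3 N).
It fails at once if the bell is lifted, tipped or shoved more than 20 mm (distance of bell from where it was at the start of the episode above 0.02 m or height (world z) of bell above 0.006 m or angle between bell's own z axis and vertical above 0.15 rad).
It fails at once if a bystander is moved more than 10 mm or tipped (distance of any of gauge, loupe, mouse, stapler, marker, mug, pen_cup from where it was at the start of the episode above 0.01 m or angle between any of gauge, loupe, mouse, stapler, marker, mug, pen_cup's own z axis and vertical above 0.2 rad).
It also fails if it takes over 42 s, if anything falls off the work surface, if the arm or the gripper's body presses on something with over 40 N, if the wrist force passes 120 N, or if a joint passes its speed limit or range.

ROBOT

A 7-joint arm with a two-finger parallel gripper is mounted at the origin on the work surface. World frame = base frame: x ahead of the robot, y to its left, z up, the work surface at z = 0. Lengths are in mm, angles in rad, forces in N, time in s.
With the tool pointing down it reaches from about 375 to 925 mm from the base axis. Payload 3.1 kg.
Tool frame: the origin (TCP) lies at the very end of the fingers, on their centre line; the grasp point (between the pads) lies 19 mm behind it (arm.grip_point_offset is the distance from the TCP to the grasp point, in mm); z points along the fingers, y is the line along which they close (so a half turn about z gives the same grasp; the last joint's range is limited). The gripper opens to 85 mm and grips with 20 to 120 N. Pads are 22 mm wide; open, the fingers measure 114 mm over their backs; the gripper's body (76 mm by 85 mm) begins 54 mm behind the grasp point. The pads swing forward as they close: fully open they stand 13 mm farther back than shut.
Start: joints at [1.22, 0.383, 0.044, 1.598, -0.018, 1.161, -0.05], TCP at [162.596, -629.337, 198.269] pointing down, gripper open.
Joint ranges: [-2.61, 2.61], [-0.41, 2.15], [-1.48, 1.57], [0, 2.5], [-1.57, 4.71], [0.05, 1.97], [-2.85, 2.85]. Speed limits (rad/s): [2.79, 2.79, 3.14, 3.14, 3.14, 3.14, 3.14].

INTERFACE

Orientations are given as [roll, pitch, yaw] about the fixed x, y, z axes, in that order (R = Rz(yaw) Ry(pitch) Rx(roll)).
In Python, from cell import readout, viewer, order, arm gives the robot as it stands.
- The arm moves only by the tool jog_arm, never from a script. Its argument "rows" is a list of rows, each an object with "linear": the shift along the tool's x, y, z in m, a list of three; "twist": the turn, a rotation vector about the tool's x, y, z in rad, a list of three; "grip": the finger opening in m, from 0 to 0.0854. In form: [{"linear": [x, y, z], "twist": [wx, wy, wz], "grip": grip}, ...]. A call has 1 to 5 rows; each row is the pose to reach, as a shift and turn from the pose commanded when the call began, along the tool's axes at that moment; what a row does not reach only later rows make up. A row lasts 1/12 s, in which the tool goes at most 41.7 mm and 7.16 degrees, less where a joint would pass 70% of its speed; a pose out of reach is approached as far as the arm can. A call with a gripper value outside its range is refused whole. The fingers move at their own pace and stop on an object; "squeeze" is the grip in N (left out, the last holds). Time passes only in rows, so rows that repeat a pose let the fingers close. It gives the time, the measured TCP pose, the force, the opening and the grip force at its end, in the units of the state.
- readout.observe(): the state, without advancing time (a new reading comes with each control period).
- viewer.get_image(name): name is "side" or "top" or "wrist"; returns a dict with "img" (400x640x3 uint8, red, green, blue), "fx", "fy", "cx", "cy" (pixels), "world_from_camera" (4x4, takes a point from camera to world coordinates); the wrist camera has in their place "hand_eye" (4x4, takes a point from camera to tool coordinates, whose origin is the TCP and whose axes are the flange's). Camera axes: x right, y up, looking along -z (the intrinsics and any distortion apply to the point x, -y, -z); pixel columns grow to the right and rows downward; lengths in mm; the calibration is good to about 2 mm. A picture is of the moment at which its call begins: read the wrist's pose just before it. There is no depth.
- order.close_job(): hands the job in; it is judged then, once.
The state is a dict: "time_s": time; "qpos": joint angles; "dq": joint speeds; "effort": joint torques, N m; "tcp_pos": TCP position; "orientation": TCP orientation; "contact_force": force on the tool from outside, world axes, zero at the start; "ft_torque": the same for the moment, N m; "finger_gap": opening from 0.0 (shut) to 1.0 (fully open); "grasp_force": force on a finger pad.
Only numpy, scipy, OpenCV 4.12 (cv2) and the standard library are available. Lean on these libraries where they do the work, as an engineer would, in place of code of your own. Each camera call takes 0.05 s, during which the arm holds its last target. There are 200 camera calls.

## Working session

There is one attempt and no reset: what is moved stays moved. The work goes in short steps, Python scripts to look and compute and a tool call to move; the robot and the scene stay as the last step left them, time stands still between calls to the robot, and variables do not carry over. Pictures are saved under pics/ and viewed, at most 10 in all, crops included, and the job is handed in when it is done.

Besides the shell and the picture viewer there is one more tool, called after "Request:" by a JSON object that holds its "name" and its "arguments". jog_arm: Moves the arm, as the interface text tells. Its arguments: {"type":"object","properties":{"rows":{"type":"array"},"squeeze":{"type":"number"}},"required":["rows"]}

```bash
mkdir -p pics
cat > h.py <<'E'
import numpy as np,cv2
from cell import readout,viewer,order,arm
def snap(n,f):
    v=viewer.get_image(n); cv2.imwrite(f'pics/{f}.png',v['img'][:,:,::-1]); np.save(f'pics/{f}.npy',{k:v[k] for k in v if k!='img'},allow_pickle=True); return v
def pix2w(v,u,w,z):
    T=np.array(v['world_from_camera']); d=T[:3,:3]@np.array([(u-v['cx'])/v['fx'],-(w-v['cy'])/v['fy'],-1]); o=T[:3,3]
    return o+d*(z-o[2])/d[2]
def load(f): return np.load(f'pics/{f}.npy',allow_pickle=True).item()
E
python3 - <<'E'
from h import *
s=readout.observe(); print(s)
for n in('top','side'):
    v=snap(n,n+'0'); print({k:v[k] for k in v if k!='img'})
E
```

```text
{'time_s': 0.0, 'qpos': array([ 1.2202182 ,  0.38382955,  0.04386074,  1.59958565, -0.01788076,
        1.1611767 , -0.04989039]), 'dq': array([ 0.00094503, -0.00066251,  0.00053882, -0.00034833, -0.0006579 ,
        0.0011847 ,  0.00023324]), 'effort': array([ 1.89282828e-04, -4.33460319e+01,  1.02445710e+00, -2.49510759e+01,
        1.05211159e-02,  1.15781298e-02,  9.04354096e-06]), 'tcp_pos': array([ 162.27244573, -628.3597785 ,  196.88580113]), 'orientation': array([-3.13899146e+00,  1.67342610e-04,  2.52850357e-01]), 'contact_force': array([-0.75413994, -0.27900335,  0.76342833]), 'ft_torque': array([-0.04331495,  0.00614886, -0.05963715]), 'grasp_force': 0.0, 'finger_gap': 1.003048340415876}
{'fx': 491.7309782601804, 'fy': 491.7309782601804, 'cx': 323.57757937431865, 'cy': 197.59851230604198, 'world_from_camera': array([[-2.71194539e-02,  9.98135721e-01, -5.46773996e-02,
         4.41598198e+02],
       [-9.99530955e-01, -2.78545767e-02, -1.27276415e-02,
        -6.64211424e+00],
       [-1.42269294e-02,  5.43065868e-02,  9.98422951e-01,
         1.42698675e+03],
       [ 0.00000000e+00,  0.00000000e+00,  0.00000000e+00,
         1.00000000e+00]])}
{'fx': 366.8823474901448, 'fy': 366.8823474901448, 'cx': 320.9643247886665, 'cy': 197.4525394002204, 'world_from_camera': array([[-8.26137201e-01,  3.35425465e-01, -4.52754992e-01,
         8.94001988e+01],
       [-5.63379156e-01, -5.06058926e-01,  6.53076022e-01,
         6.32425271e+02],
       [-1.00623766e-02,  7.94603122e-01,  6.07045820e-01,
         6.74667254e+02],
       [ 0.00000000e+00,  0.00000000e+00,  0.00000000e+00,
         1.00000000e+00]])}
```

View pics/top0.png

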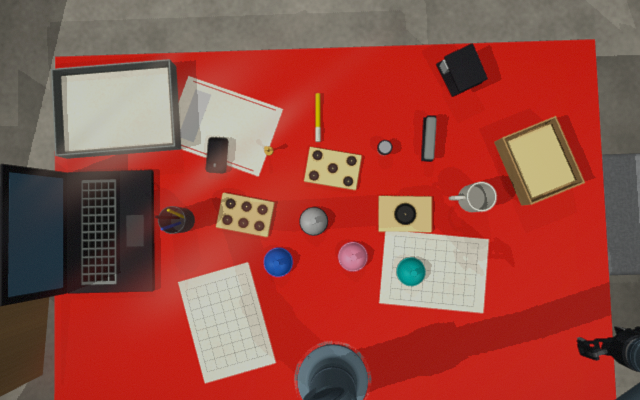

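View pics/side0.png

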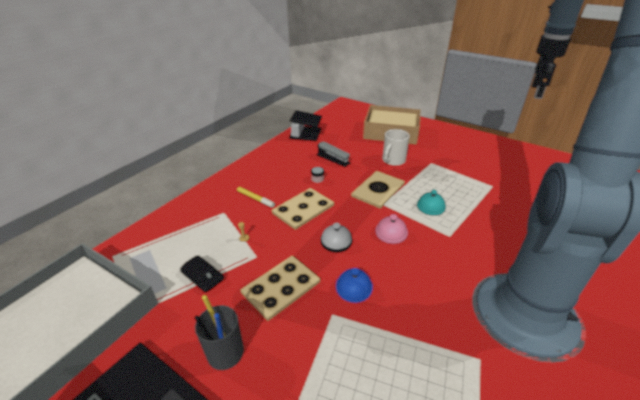

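Top view: the steel bell is at (314,221). Look-alikes are blue (278,262), pink (352,257) and turquoise (410,271). The five-bull card is at (333,168), the six at (246,215) and the single at (405,213). I choose the steel bell and the five-bull card, and check both in a crop.

Run:
```python
from h import *
im=cv2.imread('pics/top0.png')[140:245,260:400]
cv2.imwrite('pics/crop1.png',cv2.resize(im,None,fx=5,fy=5,interpolation=cv2.INTER_CUBIC))
v=load('top0')
for n,u,w,z in(('bell',314,220,58),('mid',333,168,12.6),('c1',318,155,12.6),('c2',349,182,12.6),('six',246,215,12),('mug',480,197,95),('gauge',268,150,52),('loupe',385,147,34)): print(n,pix2w(v,u,w,z).round(1))
s=load('side0')
for u,w,z in((336,226,58),(303,208,12.6)): print(pix2w(s,u,w,z).round(1))
```

```text
bell [454.9  39.1  58. ]
mid [603.9 -18.2  12.6]
c1 [643.   24.2  12.6]
c2 [562.  -63.1  12.6]
six [475.1 236.4  12. ]
mug [ 504.4 -412.1   95. ]
gauge [655.6 163.9  52. ]
loupe [ 657.3 -167.7   34. ]
[451.3  45.7  58. ]
[598.1 -10.2  12.6]
```

View pics/crop1.png

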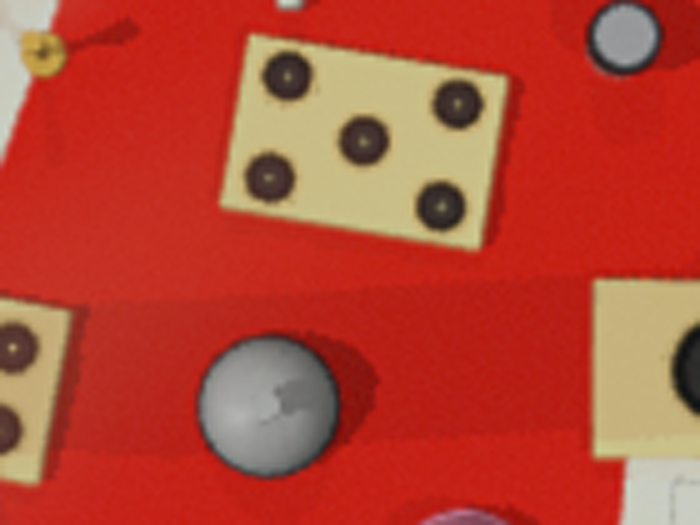

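The crop confirms the five-bull card, with its middle bull at top pixel (332.6,168.2), and the steel bell at (313.8,221). I'm moving over the bell now.

Request:
{"name": "jog_arm", "arguments": {"rows": [{"linear":[0.0245,-0.0275,0],"twist":[0,0,0],"grip":0},{"linear":[0.049,-0.055,0],"twist":[0,0,0],"grip":0},{"linear":[0.0735,-0.0825,0],"twist":[0,0,0],"grip":0},{"linear":[0.098,-0.11,0],"twist":[0,0,0],"grip":0},{"linear":[0.1225,-0.1375,0],"twist":[0,0,0],"grip":0}]}}

```text
time_s: 0.52
tcp_pos: [247.1, -463.5, 197.6]
orientation: [-3.14, 0.0, 0.253]
contact_force: [1.3, 0.3, 0.6]
finger_gap: 0.299
grasp_force: 0.0
```

Request:
{"name": "jog_arm", "arguments": {"rows": [{"linear":[0.0245,-0.0275,0],"twist":[0,0,0],"grip":0},{"linear":[0.049,-0.055,0],"twist":[0,0,0],"grip":0},{"linear":[0.0735,-0.0825,0],"twist":[0,0,0],"grip":0},{"linear":[0.098,-0.11,0],"twist":[0,0,0],"grip":0},{"linear":[0.1225,-0.1375,0],"twist":[0,0,0],"grip":0}]}}

```text
time_s: 0.93
tcp_pos: [331.1, -299.8, 197.9]
orientation: [-3.141, 0.0, 0.253]
contact_force: [1.2, -0.3, 0.8]
finger_gap: -0.001
grasp_force: 0.0
```

Request:
{"name": "jog_arm", "arguments": {"rows": [{"linear":[0.0205,-0.03,0],"twist":[0,0,0],"grip":0},{"linear":[0.041,-0.06,0],"twist":[0,0,0],"grip":0},{"linear":[0.0615,-0.09,0],"twist":[0,0,0],"grip":0},{"linear":[0.082,-0.12,0],"twist":[0,0,0],"grip":0},{"linear":[0.1025,-0.15,0],"twist":[0,0,0],"grip":0}]}}

```text
time_s: 1.35
tcp_pos: [392.5, -129.1, 198.0]
orientation: [3.141, 0.0, 0.253]
contact_force: [0.4, -1.5, 0.5]
finger_gap: 0.0
grasp_force: 0.0
```

Request:
{"name": "jog_arm", "arguments": {"rows": [{"linear":[0.0205,-0.03,0],"twist":[0,0,0],"grip":0},{"linear":[0.041,-0.06,0],"twist":[0,0,0],"grip":0},{"linear":[0.0615,-0.09,0],"twist":[0,0,0],"grip":0},{"linear":[0.082,-0.12,0],"twist":[0,0,0],"grip":0},{"linear":[0.1025,-0.15,0],"twist":[0,0,0],"grip":0}]}}

```text
time_s: 1.77
tcp_pos: [454.3, 41.5, 198.1]
orientation: [3.141, 0.0, 0.253]
contact_force: [0.8, -0.2, -0.1]
finger_gap: -0.002
grasp_force: 0.0
```

Request:
{"name": "jog_arm", "arguments": {"rows": [{"linear":[0,0,0],"twist":[0,0,0],"grip":0},{"linear":[0,0,0],"twist":[0,0,0],"grip":0},{"linear":[0,0,0],"twist":[0,0,0],"grip":0}]}}

```text
time_s: 2.02
tcp_pos: [453.8, 39.3, 197.7]
orientation: [3.141, 0.002, 0.253]
contact_force: [-0.9, -0.1, 0.1]
finger_gap: -0.002
grasp_force: 0.0
```

```bash
cat >> h.py <<'E'
from scipy.spatial.transform import Rotation as Rn
def wsnap(f):
    s=readout.observe(); v=snap('wrist',f)
    T=np.eye(4); T[:3,:3]=Rn.from_euler('xyz',s['orientation']).as_matrix(); T[:3,3]=s['tcp_pos']
    v['world_from_camera']=T@np.array(v['hand_eye']); np.save(f'pics/{f}.npy',{k:v[k] for k in v if k!='img'},allow_pickle=True)
    return s,v
def delta(p):
    s=readout.observe(); return (Rn.from_euler('xyz',s['orientation']).as_matrix().T@(np.array(p)-s['tcp_pos'])).round(1)
E
python3 - <<'E'
from h import *
s,v=wsnap('w1'); print(s['tcp_pos'],s['orientation'],{k:v[k] for k in v if k!='img'})
E
```

```text
[453.78938892  39.34533286 197.74509566] [3.14131283e+00 1.58786678e-03 2.53117607e-01] {'fx': 322.9824361971903, 'fy': 322.9824361971903, 'cx': 316.88861713399797, 'cy': 199.65744692672016, 'hand_eye': array([[ 4.45450595e-04,  9.46027402e-01,  3.24086341e-01,
         8.42945400e+01],
       [ 9.99999336e-01, -7.68327137e-05, -1.15020104e-03,
         9.16153822e-01],
       [-1.06322127e-03,  3.24086638e-01, -9.46026807e-01,
        -1.75206055e+02],
       [ 0.00000000e+00,  0.00000000e+00,  0.00000000e+00,
         1.00000000e+00]]), 'world_from_camera': array([[ 2.50856511e-01,  9.15387674e-01,  3.14859360e-01,
         5.35884388e+02],
       [-9.68023352e-01,  2.36764856e-01,  8.29047277e-02,
         5.96848065e+01],
       [ 1.34233499e-03, -3.25588404e-01,  9.45510650e-01,
         3.72817331e+02],
       [ 0.00000000e+00,  0.00000000e+00,  0.00000000e+00,
         1.00000000e+00]])}
```

View pics/w1.png

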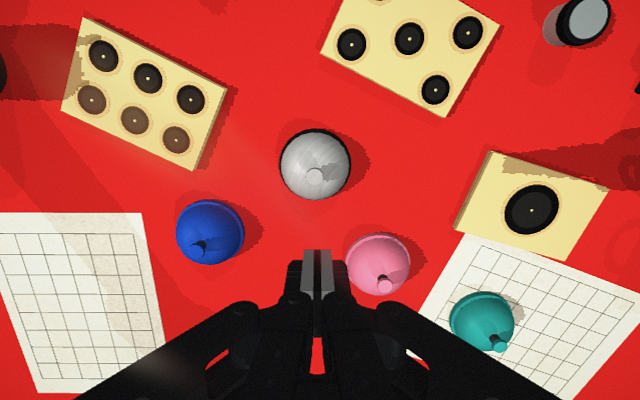

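The wrist view shows the bell button top at about (315,175), the base ring centred near (315,163), and the middle bull at (409,38). The shut fingertips are at (317,252).

Run:
```python
from h import *
v=load('w1')
b=pix2w(v,315,175,58);m=pix2w(v,409,38,12.6)
print(b.round(1),m.round(1),pix2w(v,467,33,12.6).round(1),pix2w(v,351,44,12.6).round(1),pix2w(v,435,90,12.6).round(1))
print(delta(b),delta(m))
```

```text
[455.9  40.5  58. ] [605.7 -18.5  12.6] [624.6 -73.2  12.6] [585.8  36.5  12.6] [565.8 -62.   12.6]
[  2.9  -1.4 139.7] [133.4  92.9 184.9]
```

Request:
{"name": "jog_arm", "arguments": {"rows": [{"linear":[0.002,-0.001,0.03],"twist":[0,0,0],"grip":0},{"linear":[0.002,-0.001,0.06],"twist":[0,0,0],"grip":0},{"linear":[0.002,-0.001,0.09],"twist":[0,0,0],"grip":0},{"linear":[0.002,-0.001,0.115],"twist":[0,0,0],"grip":0},{"linear":[0.002,-0.001,0.13],"twist":[0,0,0],"grip":0}]}}

```text
time_s: 2.48
tcp_pos: [453.2, 38.6, 65.2]
orientation: [-3.142, 0.005, 0.249]
contact_force: [-1.0, -0.3, 0.1]
finger_gap: -0.002
grasp_force: 0.0
```

Request:
{"name": "jog_arm", "arguments": {"rows": [{"linear":[0,0,0],"twist":[0,0,0],"grip":0},{"linear":[0,0,0],"twist":[0,0,0],"grip":0}]}}

```text
time_s: 2.65
tcp_pos: [454.9, 39.7, 67.5]
orientation: [-3.141, 0.003, 0.25]
contact_force: [0.6, 0.3, 0.2]
finger_gap: -0.001
grasp_force: 0.0
```

Run:
```python
from h import *
s,v=wsnap('w2'); print(s['tcp_pos'],delta([455.5,40,58]))
cv2.imwrite('pics/w2c.png',cv2.resize(v['img'][150:330,210:430,::-1],None,fx=3,fy=3))
```

```text
[454.88145719  39.65294924  67.49577193] [-0.9 -0.1 10.7]
```

View pics/w2c.png

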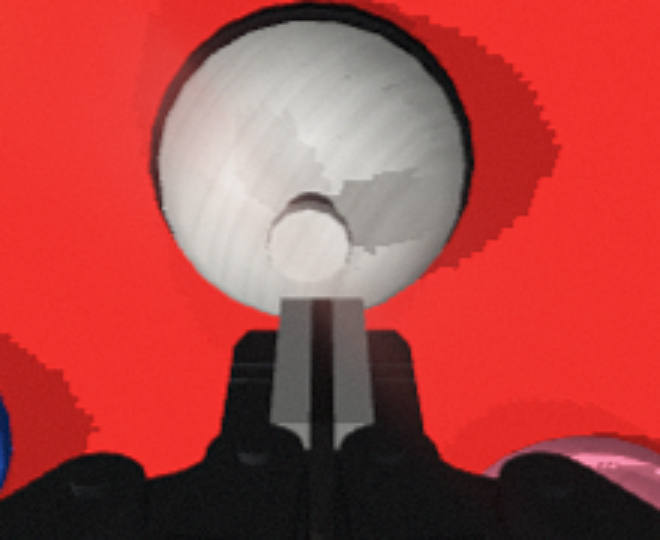

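The crop shows the button top centred at crop (309,245), which is full-image (313,231.7). The fingertip end is at crop (321,298).

Run:
```python
from h import *
v=load('w2'); T=np.array(v['hand_eye']); 
b=pix2w(v,313,231.7,58); print(b, [delta(b) for _ in range(3)])
for p in([0,0,0],[11,0,0],[-11,0,0],[0,0,9.5]):
    c=np.linalg.inv(T)@np.array(p+[1]); print(p,v['cx']+v['fx']*c[0]/-c[2], v['cy']-v['fy']*c[1]/-c[2])
```

```text
[454.37003735  40.85010507  58.        ] [array([-1.8, -1.2, 10.7]), array([-1.8, -1.2, 10.7]), array([-1.8, -1.2, 10.7])]
[0, 0, 0] 314.9845739971332 238.0775045648227
[11, 0, 0] 314.95708603440454 221.0642388867157
[-11, 0, 0] 315.0110652642309 254.4738803068957
[0, 0, 9.5] 315.05313560048717 231.44724834796668
```

Run:
```python
from h import *
o=readout.observe(); v=snap('side','s2'); T=np.array(v['world_from_camera'])
def pr(p):
    c=np.linalg.inv(T)@np.append(p,1); return np.array([v['cx']+v['fx']*c[0]/-c[2], v['cy']-v['fy']*c[1]/-c[2]])
print(o['tcp_pos']); x0,y0=290,170
R=Rn.from_euler('xyz',o['orientation']).as_matrix()
for p in([0,0,0],[11,0,0],[-11,0,0],[0,0,-30]): print(p,(pr(o['tcp_pos']+R@np.array(p))-[x0,y0])*7)
print('button',(pr([455,40.2,58])-[x0,y0])*7)
cv2.imwrite('pics/s2c.png',cv2.resize(v['img'][y0:y0+85,x0:x0+100,::-1],None,fx=7,fy=7,interpolation=cv2.INTER_CUBIC))
```

```text
[456.36488539  40.16665836  68.67730493]
[0, 0, 0] [318.83230489 355.92676701]
[11, 0, 0] [289.75131129 349.2847344 ]
[-11, 0, 0] [348.10614644 362.61284565]
[0, 0, -30] [320.02987362 291.42817853]
button [321.55953497 379.72391403]
```

View pics/s2c.png

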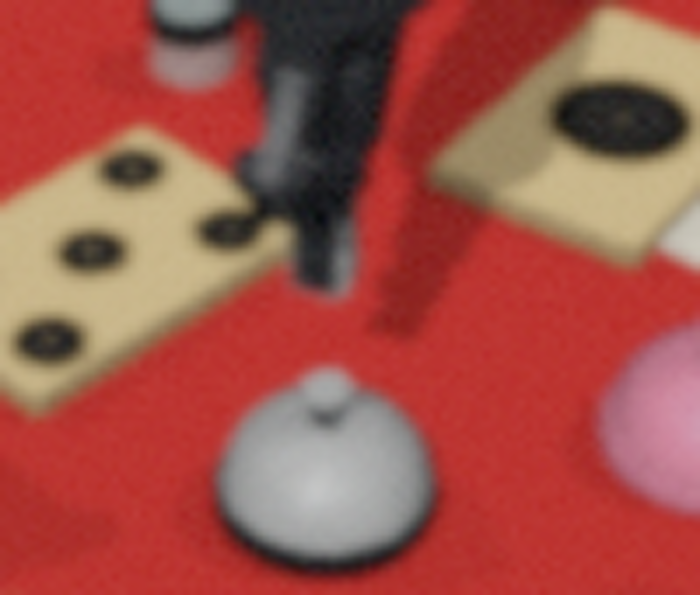

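The side crop shows the visible fingertips at (325,293), but the reported TCP projects to (319,356). The button top is at (327,380). So the real tips are about 30 mm above the reported TCP, and the wrist view agrees. I'll go down in steps and find the contact by force.

Request:
{"name": "jog_arm", "arguments": {"rows": [{"linear":[0,0,0.004],"twist":[0,0,0],"grip":0},{"linear":[0,0,0.008],"twist":[0,0,0],"grip":0},{"linear":[0,0,0.012],"twist":[0,0,0],"grip":0},{"linear":[0,0,0.012],"twist":[0,0,0],"grip":0},{"linear":[0,0,0.012],"twist":[0,0,0],"grip":0}]}}

```text
time_s: 3.17
tcp_pos: [455.9, 41.4, 56.1]
orientation: [-3.141, 0.0, 0.253]
contact_force: [-0.3, -0.8, -0.2]
finger_gap: 0.0
grasp_force: 0.0
```

Run:
```python
from h import *
print(arm, getattr(arm,'grip_point_offset',None),[a for a in dir(arm) if a[0]!='_'])
s,v=wsnap('w3'); print(s['tcp_pos'],s['contact_force'])
```

```text
<Robot object at 0x7ff45d9bc050> 18.700000000000003 ['IKError', 'grip_point_offset']
[455.89403214  41.44982991  56.12123323] [-0.28488859 -0.76569681 -0.17915925]
```

Request:
{"name": "jog_arm", "arguments": {"rows": [{"linear":[0,0,0.002],"twist":[0,0,0],"grip":0},{"linear":[0,0,0.004],"twist":[0,0,0],"grip":0},{"linear":[0,0,0.004],"twist":[0,0,0],"grip":0}]}}

```text
time_s: 3.47
tcp_pos: [455.8, 41.4, 51.9]
orientation: [-3.141, 0.001, 0.253]
contact_force: [0.1, -0.6, 0.5]
finger_gap: -0.004
grasp_force: 0.0
```

Request:
{"name": "jog_arm", "arguments": {"rows": [{"linear":[0,0,0.002],"twist":[0,0,0],"grip":0},{"linear":[0,0,0.004],"twist":[0,0,0],"grip":0},{"linear":[0,0,0.004],"twist":[0,0,0],"grip":0}]}}

```text
time_s: 3.72
tcp_pos: [455.7, 41.4, 47.8]
orientation: [-3.141, 0.001, 0.253]
contact_force: [1.4, 0.1, -0.1]
finger_gap: 0.001
grasp_force: 0.0
```

No contact at 48, so the tips really are higher than reported. I'll keep going down carefully.

Request:
{"name": "jog_arm", "arguments": {"rows": [{"linear":[0,0,0.003],"twist":[0,0,0],"grip":0},{"linear":[0,0,0.006],"twist":[0,0,0],"grip":0},{"linear":[0,0,0.008],"twist":[0,0,0],"grip":0},{"linear":[0,0,0.008],"twist":[0,0,0],"grip":0}]}}

```text
time_s: 4.05
tcp_pos: [455.6, 41.4, 39.7]
orientation: [-3.141, 0.001, 0.253]
contact_force: [1.3, 0.3, -0.4]
finger_gap: 0.001
grasp_force: 0.0
```

Run:
```python
from h import *
s=readout.observe(); w=viewer.get_image('wrist')['img'][150:300,230:400,::-1]; x=snap('side','s3')['img'][170:255,290:390,::-1]
cv2.imwrite('pics/s3c.png',np.hstack([cv2.resize(x,(450,382),interpolation=cv2.INTER_CUBIC),cv2.resize(w,(340,382))])[:, :790])
```

```text
(no output)
```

View pics/s3c.png

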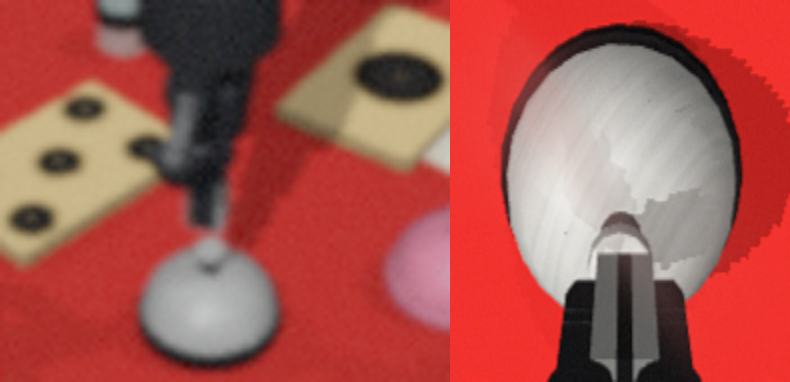

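The left panel (side view) has the tips at about (208,225), just above the button at (209,240). The right panel (wrist view) shows them centred sideways over the button. Small steps from here.

Request:
{"name": "jog_arm", "arguments": {"rows": [{"linear":[0,0,0.002],"twist":[0,0,0],"grip":0},{"linear":[0,0,0.004],"twist":[0,0,0],"grip":0},{"linear":[0,0,0.004],"twist":[0,0,0],"grip":0}]}}

```text
time_s: 4.4
tcp_pos: [455.8, 41.4, 35.9]
orientation: [-3.141, 0.001, 0.253]
contact_force: [0.3, 0.5, -0.3]
finger_gap: 0.004
grasp_force: 0.0
```

Request:
{"name": "jog_arm", "arguments": {"rows": [{"linear":[0,0,0.002],"twist":[0,0,0],"grip":0},{"linear":[0,0,0.004],"twist":[0,0,0],"grip":0},{"linear":[0,0,0.004],"twist":[0,0,0],"grip":0}]}}

```text
time_s: 4.65
tcp_pos: [455.8, 41.3, 31.9]
orientation: [-3.141, 0.001, 0.253]
contact_force: [0.2, 0.4, -0.2]
finger_gap: -0.001
grasp_force: 0.0
```

Request:
{"name": "jog_arm", "arguments": {"rows": [{"linear":[0,0,0.001],"twist":[0,0,0],"grip":0},{"linear":[0,0,0.002],"twist":[0,0,0],"grip":0},{"linear":[0,0,0.002],"twist":[0,0,0],"grip":0}]}}

```text
time_s: 4.9
tcp_pos: [456.0, 41.4, 30.1]
orientation: [-3.141, 0.0, 0.253]
contact_force: [0.1, 0.2, -0.3]
finger_gap: -0.003
grasp_force: 0.0
```

Request:
{"name": "jog_arm", "arguments": {"rows": [{"linear":[0,0,0.001],"twist":[0,0,0],"grip":0},{"linear":[0,0,0.002],"twist":[0,0,0],"grip":0},{"linear":[0,0,0.002],"twist":[0,0,0],"grip":0}]}}

```text
time_s: 5.15
tcp_pos: [456.0, 41.4, 28.1]
orientation: [-3.142, 0.0, 0.253]
contact_force: [-0.6, -0.5, -0.1]
finger_gap: 0.004
grasp_force: 0.0
```

Request:
{"name": "jog_arm", "arguments": {"rows": [{"linear":[0,0,0.001],"twist":[0,0,0],"grip":0},{"linear":[0,0,0.002],"twist":[0,0,0],"grip":0},{"linear":[0,0,0.002],"twist":[0,0,0],"grip":0}]}}

```text
time_s: 5.4
tcp_pos: [456.0, 41.4, 26.1]
orientation: [-3.142, 0.0, 0.253]
contact_force: [0.0, -0.4, 0.1]
finger_gap: -0.001
grasp_force: 0.0
```

Request:
{"name": "jog_arm", "arguments": {"rows": [{"linear":[0,0,0.001],"twist":[0,0,0],"grip":0},{"linear":[0,0,0.002],"twist":[0,0,0],"grip":0},{"linear":[0,0,0.002],"twist":[0,0,0],"grip":0}]}}

```text
time_s: 5.65
tcp_pos: [456.3, 41.5, 24.3]
orientation: [3.142, -0.0, 0.253]
contact_force: [-0.1, -0.3, 2.2]
finger_gap: 0.002
grasp_force: 0.9
```

Contact at about 25 with 2.2 N. Now I press the stroke.

Request:
{"name": "jog_arm", "arguments": {"rows": [{"linear":[0,0,0.001],"twist":[0,0,0],"grip":0},{"linear":[0,0,0.002],"twist":[0,0,0],"grip":0},{"linear":[0,0,0.003],"twist":[0,0,0],"grip":0},{"linear":[0,0,0.003],"twist":[0,0,0],"grip":0}]}}

```text
time_s: 5.98
tcp_pos: [456.2, 41.4, 21.3]
orientation: [3.142, -0.0, 0.253]
contact_force: [0.2, -0.5, 4.1]
finger_gap: 0.001
grasp_force: 1.8
```

Request:
{"name": "jog_arm", "arguments": {"rows": [{"linear":[0,0,0.001],"twist":[0,0,0],"grip":0},{"linear":[0,0,0.002],"twist":[0,0,0],"grip":0},{"linear":[0,0,0.002],"twist":[0,0,0],"grip":0}]}}

```text
time_s: 6.23
tcp_pos: [456.3, 41.5, 19.3]
orientation: [3.142, -0.0, 0.253]
contact_force: [-1.1, 0.2, 4.3]
finger_gap: 0.001
grasp_force: 2.4
```

Request:
{"name": "jog_arm", "arguments": {"rows": [{"linear":[0,0,0.0005],"twist":[0,0,0],"grip":0},{"linear":[0,0,0.001],"twist":[0,0,0],"grip":0},{"linear":[0,0,0.001],"twist":[0,0,0],"grip":0}]}}

```text
time_s: 6.48
tcp_pos: [456.3, 41.4, 19.0]
orientation: [3.141, 0.0, 0.253]
contact_force: [-3.4, -1.2, 9.5]
finger_gap: 0.003
grasp_force: 5.1
```

The force rose to 9.5 N at the hard stop, so the plunger is fully down and the real tips sit 33 mm above the reported TCP. Next I lift straight up.

Request:
{"name": "jog_arm", "arguments": {"rows": [{"linear":[0,0,-0.003],"twist":[0,0,0],"grip":0},{"linear":[0,0,-0.007],"twist":[0,0,0],"grip":0},{"linear":[0,0,-0.015],"twist":[0,0,0],"grip":0},{"linear":[0,0,-0.035],"twist":[0,0,0],"grip":0},{"linear":[0,0,-0.06],"twist":[0,0,0],"grip":0}]}}

```text
time_s: 6.9
tcp_pos: [453.7, 41.3, 77.3]
orientation: [-3.14, 0.005, 0.253]
contact_force: [0.3, 0.3, -0.2]
finger_gap: 0.002
grasp_force: 0.0
```

Request:
{"name": "jog_arm", "arguments": {"rows": [{"linear":[0.026,0.019,0],"twist":[0,0,0],"grip":0},{"linear":[0.052,0.038,0],"twist":[0,0,0],"grip":0},{"linear":[0.078,0.057,0],"twist":[0,0,0],"grip":0},{"linear":[0.104,0.076,0],"twist":[0,0,0],"grip":0},{"linear":[0.129,0.095,0],"twist":[0,0,0],"grip":0}]}}

```text
time_s: 7.32
tcp_pos: [605.9, -19.2, 78.3]
orientation: [-3.142, 0.0, 0.253]
contact_force: [0.8, 0.8, 0.4]
finger_gap: 0.002
grasp_force: 0.0
```

Request:
{"name": "jog_arm", "arguments": {"rows": [{"linear":[0,0,0],"twist":[0,0,0],"grip":0},{"linear":[0,0,0],"twist":[0,0,0],"grip":0},{"linear":[0,0,0],"twist":[0,0,0],"grip":0},{"linear":[0,0,0],"twist":[0,0,0],"grip":0}]}}

```text
time_s: 7.65
tcp_pos: [603.1, -17.2, 77.9]
orientation: [-3.141, 0.002, 0.254]
contact_force: [0.1, 0.1, -0.4]
finger_gap: 0.001
grasp_force: 0.0
```

Run:
```python
from h import *
s,v=wsnap('w4'); print(s['tcp_pos'],delta([605.3,-18.4,2.6]))
w=v['img'][100:300,170:470,::-1]; t=snap('top','t4')['img'][150:240,290:355,::-1]
cv2.imwrite('pics/w4c.png',np.hstack([cv2.resize(w,(510,340)),cv2.resize(t,(245,340),interpolation=cv2.INTER_CUBIC)]))
```

```text
[603.08908369 -17.17810048  77.88583148] [ 1.8  1.8 75.4]
```

View pics/w4c.png

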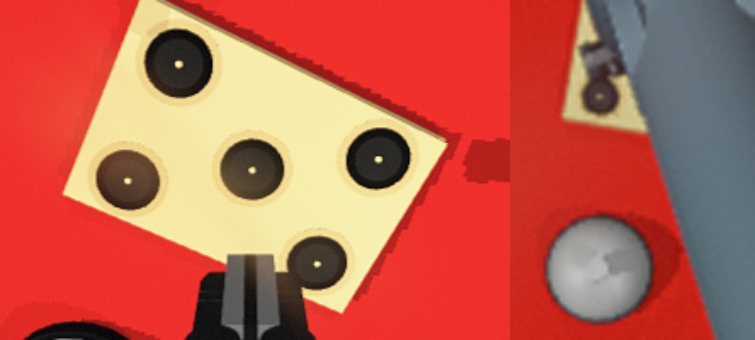

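The left panel (wrist view) shows the middle bull at crop (252,170), which is full-image (318.2,200), ahead of the shut tips. The right panel (top view) shows the bell unmoved at (313.9,220.9), with its button up.

Run:
```python
from h import *
m=pix2w(load('w4'),318.2,200,12.6); print(m.round(1), delta([m[0],m[1],2.6]))
```

```text
[605.1 -18.9  12.6] [ 1.3  2.  75.6]
```

Request:
{"name": "jog_arm", "arguments": {"rows": [{"linear":[0.001,0.002,0.02],"twist":[0,0,0],"grip":0},{"linear":[0.001,0.002,0.04],"twist":[0,0,0],"grip":0},{"linear":[0.001,0.002,0.055],"twist":[0,0,0],"grip":0},{"linear":[0.001,0.002,0.066],"twist":[0,0,0],"grip":0},{"linear":[0.001,0.002,0.073],"twist":[0,0,0],"grip":0}]}}

```text
time_s: 8.17
tcp_pos: [604.6, -19.7, 3.6]
orientation: [-3.141, 0.003, 0.254]
contact_force: [-0.0, -0.2, 1.4]
finger_gap: -0.003
grasp_force: 0.0
```

Request:
{"name": "jog_arm", "arguments": {"rows": [{"linear":[0,0,0],"twist":[0,0,0],"grip":0},{"linear":[0,0,0],"twist":[0,0,0],"grip":0},{"linear":[0,0,0],"twist":[0,0,0],"grip":0},{"linear":[0,0,0],"twist":[0,0,0],"grip":0},{"linear":[0,0,0],"twist":[0,0,0],"grip":0}]}}

```text
time_s: 8.58
tcp_pos: [607.2, -19.9, 6.3]
orientation: [3.141, -0.002, 0.253]
contact_force: [-0.6, 0.6, -0.0]
finger_gap: 0.006
grasp_force: 0.0
```

Run:
```python
from h import *
s,v=wsnap('w5'); print(s['tcp_pos'],s['contact_force'])
w=v['img'][100:300,170:470,::-1]; t=snap('side','s5')['img'][160:250,260:360,::-1]
cv2.imwrite('pics/w5c.png',np.hstack([cv2.resize(w,(400,340)),cv2.resize(t,(380,340),interpolation=cv2.INTER_CUBIC)]))
```

```text
[607.21157608 -19.92121514   6.31542142] [-0.64000052  0.56475415 -0.02361725]
```

View pics/w5c.png

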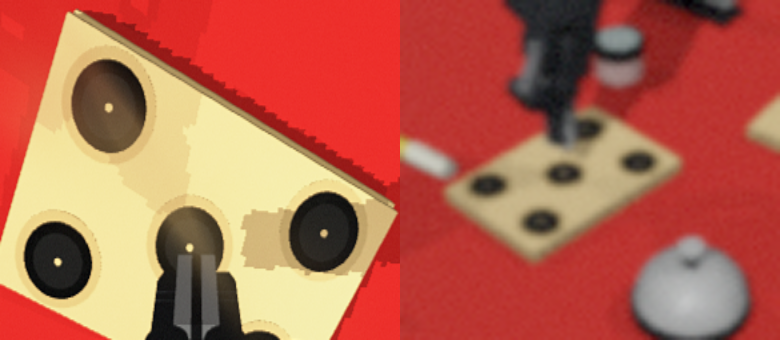

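The wrist panel shows the tips over the middle bull. In the side panel the tips are at (563,145) and the bull at (564,173), so the tips are about 25 mm above the card. I trim slightly and hold.

Request:
{"name": "jog_arm", "arguments": {"rows": [{"linear":[-0.0015,0,0.002],"twist":[0,0,0],"grip":0},{"linear":[-0.0015,0,0.002],"twist":[0,0,0],"grip":0},{"linear":[-0.0015,0,0.002],"twist":[0,0,0],"grip":0},{"linear":[-0.0015,0,0.002],"twist":[0,0,0],"grip":0},{"linear":[-0.0015,0,0.002],"twist":[0,0,0],"grip":0}]}}

```text
time_s: 9.1
tcp_pos: [604.8, -20.3, 3.3]
orientation: [-3.142, -0.0, 0.253]
contact_force: [0.3, -0.8, 0.2]
finger_gap: -0.002
grasp_force: 0.0
```

Request:
{"name": "jog_arm", "arguments": {"rows": [{"linear":[0,0,0],"twist":[0,0,0],"grip":0},{"linear":[0,0,0],"twist":[0,0,0],"grip":0},{"linear":[0,0,0],"twist":[0,0,0],"grip":0},{"linear":[0,0,0],"twist":[0,0,0],"grip":0},{"linear":[0,0,0],"twist":[0,0,0],"grip":0}]}}

```text
time_s: 9.52
tcp_pos: [604.8, -20.3, 3.3]
orientation: [-3.142, -0.0, 0.253]
contact_force: [-0.6, -1.0, -0.0]
finger_gap: -0.0
grasp_force: 0.0
```

Request:
{"name": "jog_arm", "arguments": {"rows": [{"linear":[0,0,0],"twist":[0,0,0],"grip":0},{"linear":[0,0,0],"twist":[0,0,0],"grip":0},{"linear":[0,0,0],"twist":[0,0,0],"grip":0},{"linear":[0,0,0],"twist":[0,0,0],"grip":0},{"linear":[0,0,0],"twist":[0,0,0],"grip":0}]}}

```text
time_s: 9.93
tcp_pos: [604.8, -20.4, 3.3]
orientation: [-3.142, -0.0, 0.253]
contact_force: [0.1, -0.3, 1.0]
finger_gap: -0.002
grasp_force: 0.0
```

Request:
{"name": "jog_arm", "arguments": {"rows": [{"linear":[0,0,0],"twist":[0,0,0],"grip":0},{"linear":[0,0,0],"twist":[0,0,0],"grip":0},{"linear":[0,0,0],"twist":[0,0,0],"grip":0},{"linear":[0,0,0],"twist":[0,0,0],"grip":0},{"linear":[0,0,0],"twist":[0,0,0],"grip":0}]}}

```text
time_s: 10.35
tcp_pos: [604.8, -20.3, 3.3]
orientation: [-3.142, -0.0, 0.253]
contact_force: [0.7, 0.9, -0.0]
finger_gap: -0.002
grasp_force: 0.0
```

Request:
{"name": "jog_arm", "arguments": {"rows": [{"linear":[0,0,0],"twist":[0,0,0],"grip":0},{"linear":[0,0,0],"twist":[0,0,0],"grip":0},{"linear":[0,0,0],"twist":[0,0,0],"grip":0},{"linear":[0,0,0],"twist":[0,0,0],"grip":0},{"linear":[0,0,0],"twist":[0,0,0],"grip":0}]}}

```text
time_s: 10.77
tcp_pos: [604.8, -20.3, 3.3]
orientation: [-3.142, -0.0, 0.253]
contact_force: [0.9, -0.9, -0.1]
finger_gap: 0.0
grasp_force: 0.0
```

Request:
{"name": "jog_arm", "arguments": {"rows": [{"linear":[0,0,0],"twist":[0,0,0],"grip":0},{"linear":[0,0,0],"twist":[0,0,0],"grip":0},{"linear":[0,0,0],"twist":[0,0,0],"grip":0},{"linear":[0,0,0],"twist":[0,0,0],"grip":0},{"linear":[0,0,0],"twist":[0,0,0],"grip":0}]}}

```text
time_s: 11.18
tcp_pos: [604.8, -20.4, 3.3]
orientation: [-3.142, -0.0, 0.253]
contact_force: [-0.3, -0.7, -0.1]
finger_gap: -0.0
grasp_force: 0.0
```

```bash
python3 -c "
from h import *
print(readout.observe()['tcp_pos']); print(order.close_job())"
```

```text
[604.82784168 -20.36480956   3.28407441]
the job is handed in; nothing more can be done
None
```

I pressed the bell to its stop and let it spring back without moving it, then handed the job in (no verdict returned) with the shut fingertips held over 2 s about 24 mm above the middle bull; that height allows for the real tips sitting 33 mm above the reported TCP, as contact with the bell showed.

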